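# Heft the sealed piston cartons and restock the full one

## Robot

A 6-joint arm with a two-finger parallel gripper is mounted at the origin on the work surface. World frame = base frame: x ahead of the robot, y to its left, z up, the work surface at z = 0. Lengths are in m, angles in rad, forces in N, time in s.
With the tool pointing down it reaches from about 0.375 to 0.925 m from the base axis. Payload 5.7 kg.
Tool frame: the origin (TCP) lies midway between the tips of the shut fingers; the grasp point (between the pads) lies 19 mm behind it; z points along the fingers, y is the line along which they close (so a half turn about z gives the same grasp; the last joint's range is limited). The gripper opens to 88 mm and grips with 3 to 60 N. Pads are 20 mm wide; open, the fingers measure 115 mm over their backs; the gripper's body (75 mm by 178 mm) begins 61 mm behind the grasp point.
Start: joints at [1.191, 0.359, 1.51, -0, 1.272, -0.115], TCP at [0.157, 0.579, 0.2] pointing down, gripper open.
Joint ranges: [-2.97, 2.97], [-1.01, 2.36], [0.21, 2.38], [-0.96, 4.11], [0.2, 2.71], [-2.98, 2.98]. Speed limits (rad/s): [2.39, 2.39, 3.14, 3.14, 3.14, 3.14].

## Interface

Orientations are given as a 3x3 rotation matrix whose columns are the frame's x, y, z axes.
In Python, from station import sense, vision, env gives the robot as it stands. The module is installed in compiled form; this text tells all that it offers.
- The arm moves only by the shell command python3 -m inch 'ROWS'. ROWS is JSON, a list of rows, each a list of 5 numbers: the opening, from -1 (shut) to 1 (fully open), then the shift along the tool's x, y, z as a fraction of full scale, then the turn about the tool's z as a fraction of full scale. A call has 1 to 10 rows; each row shifts and turns the commanded pose from where the row before left it, along the tool's axes as they then stand; what a row does not reach is not made up. Full scale, the value 1, is 30 mm for a shift and 10 degrees for a turn. A row lasts 1/8 s, in which the tool goes at most 62.5 mm and 10.7 degrees, less where a joint would pass 70% of its speed; a pose out of reach is approached as far as the arm can. A call with a number of a shift or a turn outside -1 to 1 is refused whole. A call with a gripper value outside its range is refused whole. The fingers move at their own pace and stop on an object; the grip force is fixed at half the most. Time passes only in rows, so rows that do not move let the fingers close. It gives the time, the measured TCP pose, the force, the opening and the grip force at its end, in the units of the state.
- sense(): the state, without advancing time (a new reading comes with each control period).
- vision.snapshot(name): name is "scene" or "top" or "wrist"; returns a dict with "img" (480x640x3 uint8, blue, green, red), "fx", "fy", "cx", "cy" (pixels), "cam_to_world" (4x4, takes a point from camera to world coordinates); the wrist camera has in their place "mount" (4x4, takes a point from camera to tool coordinates, whose origin is the TCP and whose axes are the flange's). Camera axes: x right, y up, looking along -z (the intrinsics and any distortion apply to the point x, -y, -z); pixel columns grow to the right and rows downward; lengths in m; the calibration is good to about 2 mm. A picture is of the moment at which its call begins: read the wrist's pose just before it. There is no depth.
- env.close_job(): hands the job in; it is judged then, once.
The state is a dict: "time_s": time; "joint_pos": joint angles; "joint_vel": joint speeds; "effort": joint torques, N m; "tcp_pos": TCP position; "eef_rot": TCP orientation; "wrist_force": force on the tool from outside, world axes, zero at the start; "wrist_torque": the same for the moment, N m; "finger_gap": opening from 0.0 (shut) to 1.0 (fully open); "grip_force": force on a finger pad.
Only numpy, scipy, OpenCV 4.12 (cv2) and the standard library are available. Lean on these libraries where they do the work, as an engineer would, in place of code of your own. Each camera call takes 0.05 s, during which the arm holds its last target. There are 200 camera calls.

## Task

Of the three sealed cartons on the left of the bench one still has a piston in it and two are empties that look just the same: find out which by lifting a carton just clear of the bench where it stands and feeling its weight at the wrist for a moment. Load the full one into the empty middle lane of the pusher rack, pressing the spring pusher back with it and lowering it behind the front lip so that it stands square on the lane's floor, held between pusher and lip, and stand both empties upright in the shallow plywood tray on the right. Set the cartons down without dropping, tipping over or crushing them, and leave everything else on the bench where it is.

Things in the scene. Friction and masses are not known exactly. Their poses are not given: they have to be found in the camera images.
- carton_1_mid (a point): sealed brown carton, upright, 54 x 54 mm, 84 mm tall, paper tape over the top, small blank labels; the three look the same. Point: its centre, 42 mm above its underside; x, y square to its sides, z up. Stands on the bench left (+y) of the rack. One of the three, a different one each time, has a piston loose in it: 0.40 to 0.66 kg in all; each of the two empties 0.07 to 0.09 kg
- carton_2_mid (a point): sealed brown carton, upright, 54 x 54 mm, 84 mm tall, paper tape over the top, small blank labels; the three look the same. Point: its centre, 42 mm above its underside; x, y square to its sides, z up. Stands on the bench left (+y) of the rack. One of the three, a different one each time, has a piston loose in it: 0.40 to 0.66 kg in all; each of the two empties 0.07 to 0.09 kg
- carton_3_mid (a point): sealed brown carton, upright, 54 x 54 mm, 84 mm tall, paper tape over the top, small blank labels; the three look the same. Point: its centre, 42 mm above its underside; x, y square to its sides, z up. Stands on the bench left (+y) of the rack. One of the three, a different one each time, has a piston loose in it: 0.40 to 0.66 kg in all; each of the two empties 0.07 to 0.09 kg
- rack: grey stock rack standing fixed on the bench: three lanes side by side, 220 mm deep, 179 mm wide, floor 4 mm thick; low boxes 26 mm high in the side lanes, the middle lane empty. Middle lane 59 mm wide between dividers whose rounded tops stand 30 mm above its floor; front lip 14 mm above its floor, so a carton is brought in over it. Origin under its centre, x to the back
- lane_home (a point): where the underside's centre of the seated full carton belongs: a point on the middle lane's floor, 27 mm behind the inner face of the front lip. x runs along the lane from the lip (robot's side) to the back, y across it, z up. A seated carton stands on the floor with its front face against the lip, its back held by the pusher
- pusher_face (a point): centre of the front face of the black spring paddle in the middle lane, 52 mm above the lane floor; the face is 46 mm wide and reaches from 8 to 96 mm above the lane floor. It slides along the lane and always springs towards the lip; axes as lane_home
- pusher (a joint): travel of the paddle towards the back, m: 0 at rest, its face then 24 mm behind the lip (too little for a 54 mm carton: push it back to make room); 0.030 with a carton seated; 0.075 hard stop. It pushes forward with 4 N at rest, 0.4 N more per 10 mm
- empties_tray_in (a point): centre of the inner floor (5 mm above the bench) of the shallow plywood tray for empties, right of the rack (-y), fixed; inside 252 mm along its x, 142 mm along its y; walls 5 mm thick, their tops 40 mm above the bench
- piston: bare aluminium piston standing on the bench, 66 mm across, 47 mm tall, origin under its centre; leave alone
- bearing: steel ball-bearing ring lying flat among the cartons, 42 mm across, 12 mm high, origin under its centre; leave alone
- spanner: steel spanner 160 mm long lying in front of the rack, about across the robot's view; leave alone
- sprocket: dark steel sprocket lying flat, 100 mm across, 12 mm high, origin under its centre; leave alone
- bolt_jar: glass jar with a steel cap, 64 mm across, 85 mm tall, origin under its centre; leave alone
- tea_mug: white mug, 76 mm across, 85 mm tall, origin under its centre; leave alone
- plug_box: small pale box lying flat, 24 x 75 mm and 24 mm high, origin under its centre; leave alone
Mind the look-alikes: they are no part of the job. Leave any pink look-alike of the part that bears carton_1_mid alone.

How it is judged:
On the way:
1. a carton is held just clear of the bench where it stood (raised 4 to 60 mm, shifted less than 75 mm) for 0.25 s (((height (world z) of carton_1_mid between 0.0455 and 0.105 m and distance of carton_1_mid from where it was at the start of the episode below 0.075 m and contact force between the fingers and carton_1 above 0.5 N) or (height (world z) of carton_2_mid between 0.0455 and 0.105 m and distance of carton_2_mid from where it was at the start of the episode below 0.075 m and contact force between the fingers and carton_2 above 0.5 N) or (height (world z) of carton_3_mid between 0.0455 and 0.105 m and distance of carton_3_mid from where it was at the start of the episode below 0.075 m and contact force between the fingers and carton_3 above 0.5 N))), for 0.25 s.
At the end, for the whole second after the job is handed in: The full carton stands upright on the middle lane's floor, centre within 5 mm along and 6 mm across of its home, the pusher bearing on it (over 1 N); both empties (each pressing on the tray with under 2.2 N) stand upright on the empties tray's floor; all released and at rest ((((x of carton_1_mid in the frame of lane_home between -0.005 and 0.005 m and y of carton_1_mid in the frame of lane_home between -0.006 and 0.006 m and z of carton_1_mid in the frame of lane_home between 0.038 and 0.046 m and angle between carton_1_mid's own z axis and vertical below 0.08 rad and contact force between carton_1 and pusher above 1 N and linear speed of carton_1 below 0.02 m/s) and (x of carton_2_mid in the frame of empties_tray_in between -0.11 and 0.11 m and y of carton_2_mid in the frame of empties_tray_in between -0.055 and 0.055 m and z of carton_2_mid in the frame of empties_tray_in between 0.037 and 0.047 m and angle between carton_2_mid's own z axis and vertical below 0.1 rad and contact force between carton_2 and empties_tray below 2.2 N and linear speed of carton_2 below 0.02 m/s) and (x of carton_3_mid in the frame of empties_tray_in between -0.11 and 0.11 m and y of carton_3_mid in the frame of empties_tray_in between -0.055 and 0.055 m and z of carton_3_mid in the frame of empties_tray_in between 0.037 and 0.047 m and angle between carton_3_mid's own z axis and vertical below 0.1 rad and contact force between carton_3 and empties_tray below 2.2 N and linear speed of carton_3 below 0.02 m/s)) or ((x of carton_2_mid in the frame of lane_home between -0.005 and 0.005 m and y of carton_2_mid in the frame of lane_home between -0.006 and 0.006 m and z of carton_2_mid in the frame of lane_home between 0.038 and 0.046 m and angle between carton_2_mid's own z axis and vertical below 0.08 rad and contact force between carton_2 and pusher above 1 N and linear speed of carton_2 below 0.02 m/s) and (x of carton_1_mid in the frame of empties_tray_in between -0.11 and 0.11 m and y of carton_1_mid in the frame of empties_tray_in between -0.055 and 0.055 m and z of carton_1_mid in the frame of empties_tray_in between 0.037 and 0.047 m and angle between carton_1_mid's own z axis and vertical below 0.1 rad and contact force between carton_1 and empties_tray below 2.2 N and linear speed of carton_1 below 0.02 m/s) and (x of carton_3_mid in the frame of empties_tray_in between -0.11 and 0.11 m and y of carton_3_mid in the frame of empties_tray_in between -0.055 and 0.055 m and z of carton_3_mid in the frame of empties_tray_in between 0.037 and 0.047 m and angle between carton_3_mid's own z axis and vertical below 0.1 rad and contact force between carton_3 and empties_tray below 2.2 N and linear speed of carton_3 below 0.02 m/s)) or ((x of carton_3_mid in the frame of lane_home between -0.005 and 0.005 m and y of carton_3_mid in the frame of lane_home between -0.006 and 0.006 m and z of carton_3_mid in the frame of lane_home between 0.038 and 0.046 m and angle between carton_3_mid's own z axis and vertical below 0.08 rad and contact force between carton_3 and pusher above 1 N and linear speed of carton_3 below 0.02 m/s) and (x of carton_1_mid in the frame of empties_tray_in between -0.11 and 0.11 m and y of carton_1_mid in the frame of empties_tray_in between -0.055 and 0.055 m and z of carton_1_mid in the frame of empties_tray_in between 0.037 and 0.047 m and angle between carton_1_mid's own z axis and vertical below 0.1 rad and contact force between carton_1 and empties_tray below 2.2 N and linear speed of carton_1 below 0.02 m/s) and (x of carton_2_mid in the frame of empties_tray_in between -0.11 and 0.11 m and y of carton_2_mid in the frame of empties_tray_in between -0.055 and 0.055 m and z of carton_2_mid in the frame of empties_tray_in between 0.037 and 0.047 m and angle between carton_2_mid's own z axis and vertical below 0.1 rad and contact force between carton_2 and empties_tray below 2.2 N and linear speed of carton_2 below 0.02 m/s)))); the robot touches nothing.
It fails at once if a carton is pressed into the spring pusher with more than 20 N, or against the pusher rack with more than 40 N (crushed) (contact force between any of carton_1, carton_2, carton_3 and pusher above 20 N or contact force between any of carton_1, carton_2, carton_3 and rack above 40 N).
It fails at once if a carton is dropped or thrown (moving faster than 0.7 m/s with no finger on it) ((linear speed of carton_1 above 0.7 m/s and contact force between the fingers and carton_1 below 0.05 N) or (linear speed of carton_2 above 0.7 m/s and contact force between the fingers and carton_2 below 0.05 N) or (linear speed of carton_3 above 0.7 m/s and contact force between the fingers and carton_3 below 0.05 N)).
It fails at once if a carton falls over (angle between any of carton_1_mid, carton_2_mid, carton_3_mid's own z axis and vertical above 0.8 rad).
It fails at once if another thing on the bench is shifted by more than 30 mm (distance of any of piston, bearing, spanner, sprocket, bolt_jar, tea_mug, plug_box from where it was at the start of the episode above 0.03 m).
It also fails if it takes over 72 s, if anything falls off the work surface, if the arm or the gripper's body presses on something with over 40 N, if the wrist force passes 120 N, or if a joint passes its speed limit or range.

## Working session

There is one attempt and no reset: what is moved stays moved. The work goes in short steps, Python scripts to look and compute and a shell command to move; the robot and the scene stay as the last step left them, time stands still between calls to the robot, and variables do not carry over. Pictures are saved under pics/ and viewed, at most 10 in all, crops included, and the job is handed in when it is done.

```bash
mkdir -p pics; cat > h.py <<'E'
import numpy as np, cv2
from station import sense, vision, env
def ray(s,u,v,T=None):
    T=s["cam_to_world"] if T is None else T
    T=np.array(T); d=np.array([(u-s["cx"])/s["fx"],-(v-s["cy"])/s["fy"],-1.])
    return T[:3,3],T[:3,:3]@d
def onz(s,u,v,z,T=None):
    o,d=ray(s,u,v,T); return o+d*(z-o[2])/d[2]
def proj(s,p,T=None):
    T=s["cam_to_world"] if T is None else T
    q=np.linalg.inv(np.array(T))@np.append(p,1); return np.array([s["cx"]+s["fx"]*q[0]/-q[2], s["cy"]-s["fy"]*q[1]/-q[2]])
E
python3 - <<'E'
from h import *
st=sense(); print(st)
for n in("top","scene"):
    s=vision.snapshot(n); cv2.imwrite(f"pics/{n}0.png",s["img"]); print(n,[k for k in s],s["fx"],s["cx"],s["cy"],np.round(s["cam_to_world"],3).tolist())
E
```

```text
{'time_s': 0.0, 'joint_pos': array([ 1.19089749e+00,  3.59477797e-01,  1.51143941e+00, -2.86590465e-05,
        1.27251478e+00, -1.15147627e-01]), 'joint_vel': array([-1.77334292e-03, -1.35878473e-03, -1.15602278e-03,  1.64137906e-05,
       -2.25510338e-03, -2.26125545e-03]), 'effort': array([-3.99455448e-04, -5.15369618e+01, -2.70730555e+01,  6.73726061e-02,
        3.49921337e-02, -1.39432755e-04]), 'tcp_pos': array([0.15676855, 0.57838425, 0.19892319]), 'eef_rot': array([[-9.65159781e-01,  2.61660402e-01, -6.56632835e-04],
       [ 2.61661161e-01,  9.65158269e-01, -1.71835033e-03],
       [ 1.84130373e-04, -1.83029794e-03, -9.99998308e-01]]), 'wrist_force': array([-1.09398799,  0.00323061, -0.67685097]), 'wrist_torque': array([-0.03353408,  0.02364262, -0.00219694]), 'grip_force': 0.0, 'finger_gap': 0.9969267292912005}
top ['img', 'fx', 'fy', 'cx', 'cy', 'cam_to_world'] 465.42786794240584 323.19285980696515 241.53028460185183 [[0.002, 0.993, -0.116, 0.428], [-1.0, 0.002, -0.006, 0.026], [-0.006, 0.116, 0.993, 0.991], [0.0, 0.0, 0.0, 1.0]]
scene ['img', 'fx', 'fy', 'cx', 'cy', 'cam_to_world'] 528.7370352810436 315.9094362989425 244.40482723877858 [[0.127, -0.63, 0.766, 1.584], [0.992, 0.068, -0.108, -0.093], [0.015, 0.773, 0.634, 0.926], [0.0, 0.0, 0.0, 1.0]]
```

View pics/top0.png

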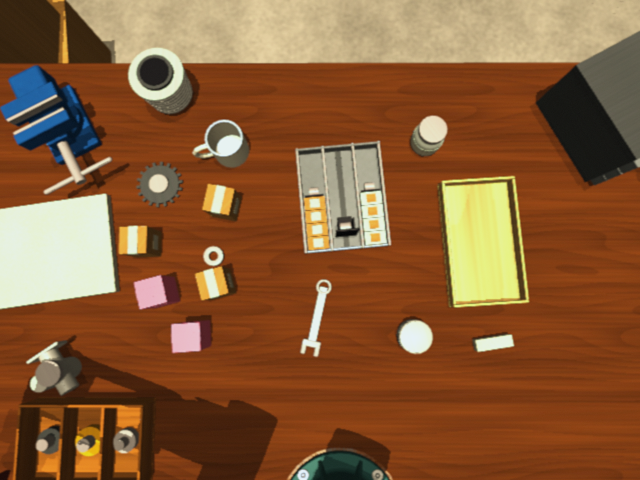

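View pics/scene0.png

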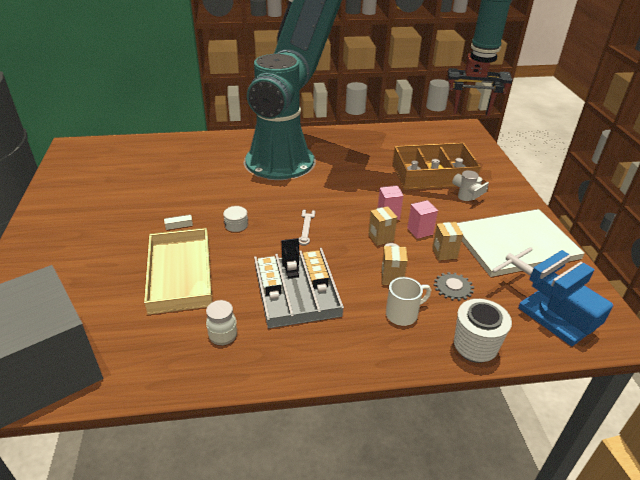

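The top view shows three brown cartons at about (135,240), (220,200) and (212,283), with the bearing at (213,256) and the pink look-alikes at (155,291) and (190,336). The rack is near (345,197) with its paddle at (347,226), and the tray is near (484,241). I'll zoom in for the corners.

```bash
python3 - <<'E'
from h import *
im=cv2.imread("pics/top0.png")
a=cv2.resize(im[175:315,110:250],None,fx=4,fy=4,interpolation=cv2.INTER_CUBIC)
b=cv2.resize(im[130:260,290:400],None,fx=560/130,fy=560/130,interpolation=cv2.INTER_CUBIC)[:, :]
b=b[:,:474]
c=np.zeros((560,800,3),np.uint8); 
cv2.imwrite("pics/ca.png",a); cv2.imwrite("pics/cb.png",b)
hsv=cv2.cvtColor(im,cv2.COLOR_BGR2HSV)
for u,v in[(128,228),(140,250),(215,190),(225,212),(204,285),(135,240),(484,241),(300,350)]: print(u,v,hsv[v,u])
E
```

```text
128 228 [ 29  59 234]
140 250 [ 19 182 235]
215 190 [ 23  91 233]
225 212 [ 20 180 237]
204 285 [ 20 180 235]
135 240 [ 42  28 241]
484 241 [ 32 119 238]
300 350 [ 13 102 157]
```

View pics/ca.png

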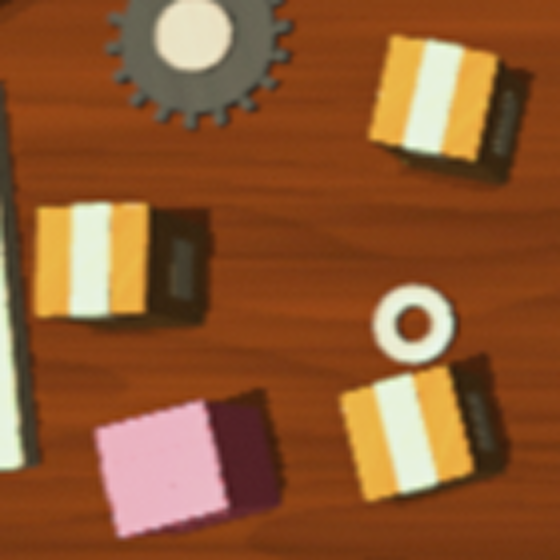

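View pics/cb.png

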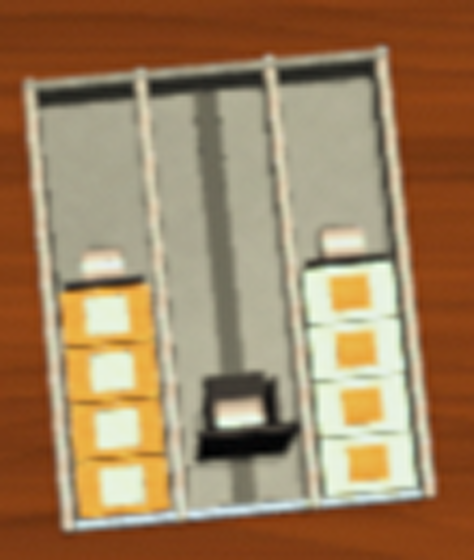

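Carton top faces, lane dividers and the paddle are all clear in the crops. Next I work out positions.

```bash
python3 - <<'E'
from h import *
s=vision.snapshot("top"); im=s["img"]
fa=lambda p:((p[0]+.5)/4-.5+110,(p[1]+.5)/4-.5+175)
k=560/130
fb=lambda p:((p[0]+.5)/k-.5+290,(p[1]+.5)/k-.5+130)
C=dict(L=[(37,207),(147,203),(149,314),(36,316)],B=[(391,37),(497,53),(477,159),(371,138)],N=[(340,395),(448,367),(473,470),(367,500)])
for n,c in C.items():
    w=np.array([onz(s,*fa(p),.084)[:2] for p in c]); ctr=w.mean(0)
    e=(w[0]-w[3])+(w[1]-w[2]); r=(w[0]-w[1])+(w[3]-w[2])
    print(n,ctr.round(4),"sizes",np.linalg.norm(e)/2,np.linalg.norm(r)/2,"yaw",np.degrees([np.arctan2(e[1],e[0]),np.arctan2(-r[0],r[1])]).round(1))
W=lambda p,z:onz(s,*fb(p),z)[:2]
o=np.array([W(p,.034) for p in[(25,82),(386,50),(434,493),(65,527)]]);print("rack corners",o.round(4).tolist(),"ctr",o.mean(0))
dl=np.array([W(p,.034) for p in[(142,72),(180,518)]]);dr=np.array([W(p,.034) for p in[(268,60),(313,503)]])
for d in(dl,dr):
    e=d[0]-d[1];print("div",d.round(4).tolist(),np.degrees(np.arctan2(e[1],e[0])))
print("gap",np.linalg.norm((dl-dr).mean(0)))
print("lip front bottom z0..", [W(p,.018).round(4).tolist() for p in[(65,527),(180,518),(313,503),(434,493)]])
print("paddle top front",[W(p,.1).round(4).tolist() for p in[(205,432),(292,430)]],"bottom",[W(p,.012).round(4).tolist() for p in[(200,458),(285,450)]])
h=cv2.cvtColor(im,cv2.COLOR_BGR2HSV)
m=cv2.inRange(h,(25,60,150),(38,255,255));m[:, :430]=0
c=max(cv2.findContours(m,0,2)[0],key=cv2.contourArea);R=cv2.minAreaRect(c);print(R)
b=cv2.boxPoints(R);w=np.array([onz(s,*p,.04)[:2] for p in b]);print("tray",w.round(4).tolist(),w.mean(0))
print("bearing",onz(s,*fa((414,323)),.012).round(4), "mug",onz(s,228,138,.085).round(3),"jar",onz(s,433,130,.085).round(3))
st=sense();print(vision.snapshot("wrist").get("mount"))
E
```

```text
L [0.5367 0.4064] sizes 0.05456002542436961 0.054914802774626605 yaw [3.1 1.6]
B [0.6185 0.2404] sizes 0.052957136208501086 0.05375341523689276 yaw [-9.2 -9.9]
N [0.4522 0.2488] sizes 0.05228904994374355 0.05355865803234855 yaw [15.7 15.3]
rack corners [[0.7373, 0.0913], [0.7536, -0.0864], [0.5341, -0.1068], [0.5175, 0.0701]] ctr [ 0.63560969 -0.00797127]
div [[0.7424, 0.0337], [0.5219, 0.015]] 4.857942291473791
div [[0.7485, -0.0283], [0.5292, -0.0488]] 5.341615969573417
gap 0.06325049269277212
lip front bottom z0.. [[0.519, 0.0708], [0.5235, 0.0148], [0.5309, -0.05], [0.5359, -0.1091]]
paddle top front [[0.5542, 0.0045], [0.5551, -0.0345]] bottom [[0.5537, 0.0049], [0.5578, -0.0369]]
((484.6783447265625, 241.17626953125), (128.46437072753906, 75.29341125488281), 84.47245788574219)
tray [[0.6662, -0.2134], [0.6818, -0.37], [0.4172, -0.3829], [0.4023, -0.2313]] [ 0.54185162 -0.29938401]
bearing [0.512  0.2646 0.012 ] mug [0.743 0.224 0.085] jar [ 0.76  -0.189  0.085]
[[-1.09095483e-03  9.52193077e-01  3.05494934e-01  8.44828054e-02]
 [ 9.99999388e-01  9.82345476e-04  5.09244447e-04  1.80852730e-03]
 [ 1.84797470e-04  3.05495303e-01 -9.52193565e-01 -1.85293383e-01]
 [ 0.00000000e+00  0.00000000e+00  0.00000000e+00  1.00000000e+00]]
```

```bash
cat >> h.py <<'E'
def plan(x,y,z,th):
    st=sense();R=st["eef_rot"];p=st["tcp_pos"]
    t0=np.degrees(np.arctan2(-R[0,1],R[1,1])); t=np.radians(th);c,s_=np.cos(t),np.sin(t)
    d=np.array([x,y,z])-p
    print("t",round(st["time_s"],2),"tcp",p.round(4),"th",t0.round(2),"turn",round(-(th-t0)/10,3),"shift",(np.array([-c*d[0]-s_*d[1],-s_*d[0]+c*d[1],-d[2]])/.03).round(3),"F",st["wrist_force"].round(2),"gap",round(st["finger_gap"]*88,1),"grip",round(st["grip_force"],1))
E
python3 -m inch '[[1,0,0,0,-0.9],[1,0,0,0,-0.85],[1,-0.9,-0.45,0,0],[1,-0.9,-0.45,0,0],[1,-0.9,-0.45,0,0],[1,-0.9,-0.45,0,0],[1,-0.9,-0.45,0,0],[1,-0.9,-0.45,0,0],[1,-0.9,-0.45,0,0],[1,-0.9,-0.45,0,0]]'
python3 -c "from h import *;plan(.5367,.4064,.049,2.3)"
```

```text
time_s: 1.45
tcp_pos: [0.378, 0.4793, 0.1995]
eef_rot: [[-0.999, -0.041, -0.0], [-0.041, 0.999, -0.0], [0.0, -0.0, -1.0]]
wrist_force: [-0.1, 0.2, -0.7]
finger_gap: 1.001
grip_force: 0.0
t 1.45 tcp [0.378  0.4793 0.1995] th 2.33 turn 0.003 shift [-5.188 -2.641  5.016] F [-0.1   0.16 -0.7 ] gap 88.1 grip 0.0
```

```bash
python3 -m inch '[[1,-0.86,-0.44,0,0],[1,-0.86,-0.44,0,0],[1,-0.86,-0.44,0,0],[1,-0.86,-0.44,0,0],[1,-0.86,-0.44,0,0],[1,-0.86,-0.44,0,0],[1,0,0,0,0],[1,0,0,0,0]]' >/dev/null
python3 - <<'E'
from h import *
plan(.5367,.4064,.049,2.3)
st=sense();s=vision.snapshot("wrist");T=np.eye(4);T[:3,:3]=st["eef_rot"];T[:3,3]=st["tcp_pos"];T=T@np.array(s["mount"])
h=cv2.cvtColor(s["img"],cv2.COLOR_BGR2HSV);print(s["fx"],proj(s,np.array([.5367,.4064,.084]),T))
cv2.imwrite("pics/w1.png",s["img"])
E
```

```text
t 2.45 tcp [0.5346 0.4071 0.1995] th 2.31 turn 0.001 shift [-0.068 -0.026  5.016] F [-0.92 -0.42 -0.63] gap 88.1 grip 0.0
375.32279490158817 [320.08388784 225.39537053]
```

View pics/w1.png

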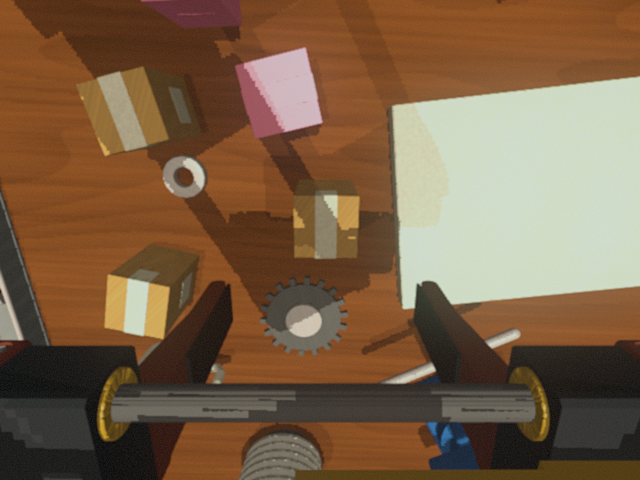

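The wrist view shows carton L's top face centred near (326,227) against a predicted (320,225), which is close enough, so I descend.

```bash
python3 -m inch '[[1,-0.07,0.05,1,0],[1,0,0,1,0],[1,0,0,1,0],[1,0,0,1,0],[1,0,0,1,0],[1,0,0,0,0],[-1,0,0,0,0],[-1,0,0,0,0],[-1,0,0,0,0],[-1,0,0,0,0]]'
python3 -c "from h import *;plan(.5367,.4064,.049,2.3)"
```

```text
time_s: 3.75
tcp_pos: [0.5376, 0.409, 0.0506]
eef_rot: [[-0.999, -0.041, 0.001], [-0.041, 0.999, 0.001], [-0.001, 0.001, -1.0]]
wrist_force: [0.5, -0.9, 3.3]
finger_gap: 0.615
grip_force: 30.0
t 3.75 tcp [0.5376 0.409  0.0506] th 2.32 turn 0.002 shift [ 0.033 -0.084  0.052] F [ 0.49 -0.89  3.33] gap 54.1 grip 30.0
```

Gripped at 54 mm. Next I lift about 20 mm and feel the weight.

```bash
python3 -m inch '[[-1,0,0,-0.35,0],[-1,0,0,-0.35,0],[-1,0,0,0,0],[-1,0,0,0,0],[-1,0,0,0,0],[-1,0,0,0,0]]' | grep force; python3 -m inch '[[-1,0,0,0,0]]'
```

```text
wrist_force: [0.6, 0.4, -1.2]
grip_force: 30.0
time_s: 4.62
tcp_pos: [0.537, 0.4086, 0.0705]
eef_rot: [[-0.999, -0.041, -0.0], [-0.041, 0.999, -0.0], [0.0, -0.0, -1.0]]
wrist_force: [0.0, -0.2, -0.1]
finger_gap: 0.611
grip_force: 30.0
```

Carton L reads about 1 N or less, so it is an empty and goes to the tray.

```bash
python3 -m inch '[[-1,0,0,-0.9,-0.16],[-1,0,0,-1,0],[-1,0,0,-1,0],[-1,0,0,-1,0],[-1,-0.04,-0.5,-0.2,0],[-1,-0.02,-0.9,0,0],[-1,-0.02,-0.9,0,0],[-1,-0.02,-0.9,0,0],[-1,-0.02,-0.9,0,0]]'|grep -E "tcp|wrist"
python3 -c "from h import *;plan(.5998,-.2954,.19,3.9)"
```

```text
tcp_pos: [0.5483, 0.284, 0.1922]
wrist_force: [0.1, -0.7, -0.9]
t 5.75 tcp [0.5483 0.284  0.1922] th 3.92 turn 0.002 shift [ -0.398 -19.384   0.074] F [ 0.08 -0.71 -0.9 ] gap 53.9 grip 30.0
```

```bash
python3 -m inch '[[-1,-0.02,-1,0,0],[-1,-0.02,-1,0,0],[-1,-0.02,-1,0,0],[-1,-0.02,-1,0,0],[-1,-0.02,-1,0,0],[-1,-0.02,-1,0,0],[-1,-0.02,-1,0,0],[-1,-0.02,-1,0,0],[-1,-0.02,-1,0,0],[-1,-0.02,-1,0,0]]'|grep -E "tcp|wrist"
python3 -m inch '[[-1,-0.02,-1,0,0],[-1,-0.02,-1,0,0],[-1,-0.02,-1,0,0],[-1,-0.02,-1,0,0],[-1,-0.02,-1,0,0],[-1,-0.02,-1,0,0],[-1,-0.02,-1,0,0],[-1,-0.02,-1,0,0],[-1,0,-0.6,0,0],[-1,0,0,0,0]]'|grep -E "tcp|wrist"
python3 -c "from h import *;plan(.5998,-.2954,.0575,3.9)"
```

```text
tcp_pos: [0.5743, -0.0144, 0.1923]
wrist_force: [0.5, -0.5, -1.3]
tcp_pos: [0.5973, -0.2707, 0.1928]
wrist_force: [0.1, 1.3, -1.6]
t 8.25 tcp [ 0.5973 -0.2707  0.1928] th 3.82 turn -0.008 shift [-0.027 -0.826  4.511] F [ 0.12  1.31 -1.57] gap 54.0 grip 30.0
```

```bash
python3 -m inch '[[-1,-0.03,-0.8,0,0],[-1,0,0,1,0],[-1,0,0,1,0],[-1,0,0,1,0],[-1,0,0,0.8,0],[-1,0,0,0.4,0],[-1,0,0,0.2,0],[-1,0,0,0.1,0],[-1,0,0,0,0],[-1,0,0,0,0]]'|grep -E "tcp|wrist"
python3 -c "from h import *;plan(.5998,-.2954,.0557,3.9)"
```

```text
tcp_pos: [0.6012, -0.294, 0.0596]
wrist_force: [-0.1, 0.7, -1.0]
t 9.5 tcp [ 0.6012 -0.294   0.0596] th 3.93 turn 0.003 shift [ 0.049 -0.045  0.129] F [-0.13  0.7  -0.96] gap 53.9 grip 30.0
```

```bash
python3 -m inch '[[-1,0,0,0.1,0],[-1,0,0,0,0],[-1,0,0,0,0]]'|grep -E "tcp|wrist"
python3 -m inch '[[1,0,0,0,0],[1,0,0,0,0],[1,0,0,0,0],[1,0,0,-0.7,0],[1,0,0,-1,0],[1,0,0,-1,0],[1,0,0,-1,0],[1,0,0,-0.8,0],[1,0,0,0,0.7],[1,0,0,0,0.64]]'|grep -E "tcp|wrist"
python3 -c "from h import *;plan(.6185,.2404,.19,-9.5)"
```

```text
tcp_pos: [0.6007, -0.2936, 0.0558]
wrist_force: [-0.1, 0.1, -0.6]
tcp_pos: [0.6009, -0.2938, 0.1915]
wrist_force: [-0.8, 0.4, -0.0]
t 11.12 tcp [ 0.6009 -0.2938  0.1915] th -9.69 turn -0.019 shift [ 2.361 17.659  0.05 ] F [-0.81  0.38 -0.04] gap 87.9 grip 0.0
```

```bash
python3 -m inch '[[1,0.13,1,0,0],[1,0.13,1,0,0],[1,0.13,1,0,0],[1,0.13,1,0,0],[1,0.13,1,0,0],[1,0.13,1,0,0],[1,0.13,1,0,0],[1,0.13,1,0,0],[1,0.13,1,0,0]]'|grep -E "tcp|wrist"
python3 - <<'E'
from h import *
plan(.6185,.2404,.19,-9.5)
st=sense();s=vision.snapshot("wrist");T=np.eye(4);T[:3,:3]=st["eef_rot"];T[:3,3]=st["tcp_pos"];T=T@np.array(s["mount"])
np.save("T2.npy",T);cv2.imwrite("pics/w2.png",s["img"])
E
python3 -m inch '[[1,0.13,1,0,0],[1,0.13,1,0,0],[1,0.13,1,0,0],[1,0.13,1,0,0],[1,0.13,1,0,0],[1,0.13,1,0,0],[1,0.13,1,0,0],[1,0.13,1,0,0],[1,0.1,0.5,0,0],[1,0,0,0,0]]'|grep -E "tcp|wrist"
python3 -c "from h import *;plan(.6185,.2404,.049,-9.5)"
```

```text
tcp_pos: [0.6105, -0.0206, 0.1909]
wrist_force: [1.6, 0.1, 0.3]
t 12.25 tcp [ 0.6105 -0.0206  0.1909] th -9.48 turn 0.002 shift [1.173 8.624 0.029] F [1.6  0.12 0.34] gap 88.0 grip 0.0
tcp_pos: [0.6186, 0.236, 0.1906]
wrist_force: [0.4, 1.1, -0.0]
t 13.55 tcp [0.6186 0.236  0.1906] th -9.39 turn 0.011 shift [0.027 0.145 4.72 ] F [ 0.43  1.12 -0.02] gap 88.0 grip 0.0
```

View pics/w2.png

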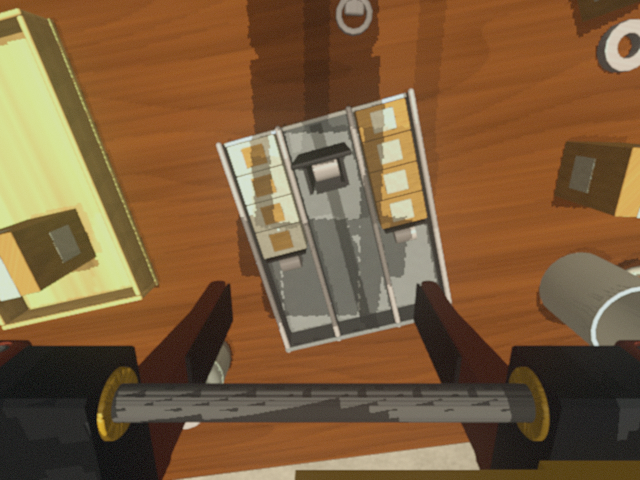

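The wrist view shows the rack: left divider about (278,130) to (337,338), right divider about (350,110) to (397,323). The first empty stands upright in the tray at left. I descend on carton B and check the lane position from this view.

```bash
python3 -m inch '[[1,0.03,0.14,1,0],[1,0,0,1,0],[1,0,0,1,0],[1,0,0,1,0],[1,0,0,0.7,0],[1,0,0,0,0],[-1,0,0,0,0],[-1,0,0,0,0],[-1,0,0,0,0],[-1,0,0,0,0]]'|grep -E "tcp|wrist|grip|gap"
python3 -m inch '[[-1,0,0,-0.35,0],[-1,0,0,-0.35,0],[-1,0,0,0,0],[-1,0,0,0,0],[-1,0,0,0,0],[-1,0,0,0,0]]' | grep -E "tcp|force"; python3 -m inch '[[-1,0,0,0,0]]'|grep -E "tcp|force|gap"
python3 - <<'E'
from h import *
s=vision.snapshot("wrist");T=np.load("T2.npy")
W=lambda p,z:onz(s,*p,z,T)[:2]
l=np.array([W(p,.034) for p in[(278,130),(337,338)]]);r=np.array([W(p,.034) for p in[(350,110),(397,323)]])
for d in(l,r): e=d[1]-d[0];print(d.round(4).tolist(),np.degrees(np.arctan2(e[1],e[0])))
print("mid",((l+r)/2).round(4).tolist(),"gap",np.linalg.norm((l-r).mean(0)))
E
```

```text
tcp_pos: [0.6195, 0.2409, 0.0508]
wrist_force: [0.9, 3.0, 3.9]
finger_gap: 0.611
grip_force: 30.0
tcp_pos: [0.6183, 0.2398, 0.0704]
wrist_force: [-0.9, -0.1, -5.1]
grip_force: 30.0
tcp_pos: [0.6184, 0.2398, 0.0705]
wrist_force: [0.3, -0.1, -5.6]
finger_gap: 0.614
grip_force: 30.0
[[0.532, -0.0457], [0.7477, -0.027]] 4.944533681722306
[[0.526, 0.019], [0.7404, 0.0369]] 4.769318249515492
mid [[0.529, -0.0133], [0.744, 0.005]] gap 0.06461754513504597
```

Carton B weighs about 5 N, so it is the full one. I carry it over the lane and take a stationary look straight down at the lane's front.

```bash
python3 -m inch '[[-1,0,0,-0.8,0],[-1,0,0,-1,0],[-1,0,0,-1,0],[-1,0,0,-1,0],[-1,0,0,-0.6,-0.7],[-1,0,0,0,-0.75],[-1,0,0,0,0]]'|grep -E "tcp|wrist"
python3 -c "from h import *;plan(.66,-.003,.2,5)"
```

```text
tcp_pos: [0.6184, 0.2399, 0.2028]
wrist_force: [-0.5, -0.4, -6.2]
t 16.6 tcp [0.6184 0.2399 0.2028] th 4.96 turn -0.004 shift [-0.676 -8.185  0.095] F [-0.54 -0.43 -6.23] gap 54.3 grip 30.0
```

```bash
python3 -m inch '[[-1,-0.05,-0.5,0,0],[-1,-0.08,-0.9,0,0],[-1,-0.08,-1,0,0],[-1,-0.08,-1,0,0],[-1,-0.08,-1,0,0],[-1,-0.08,-1,0,0],[-1,-0.08,-1,0,0],[-1,-0.08,-0.9,0,0],[-1,-0.08,-0.6,0,0],[-1,0,-0.3,0,0]]'|grep -E "tcp|wrist"
python3 -m inch '[[-1,0,0,0,0],[-1,0,0,0,0]]' >/dev/null
python3 - <<'E'
from h import *
plan(.66,-.003,.2,5)
st=sense();s=vision.snapshot("wrist");T=np.eye(4);T[:3,:3]=st["eef_rot"];T[:3,3]=st["tcp_pos"];T=T@np.array(s["mount"])
np.save("T3.npy",T);cv2.imwrite("pics/w3.png",s["img"]);cv2.imwrite("pics/w3c.png",cv2.resize(s["img"][0:280,190:450],None,fx=2,fy=2,interpolation=cv2.INTER_CUBIC))
E
```

```text
tcp_pos: [0.6608, -0.0047, 0.2024]
wrist_force: [0.5, -0.6, -4.7]
t 18.1 tcp [ 0.6605 -0.0024  0.2027] th 5.05 turn 0.005 shift [ 0.018 -0.017  0.091] F [-0.41 -0.07 -4.97] gap 53.9 grip 30.0
```

View pics/w3c.png

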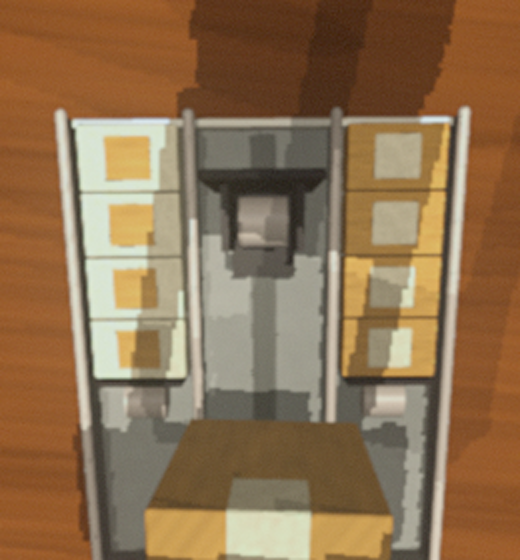

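The lane's dividers show at crop (188,112) to (199,415) and (337,110) to (331,420), and the held carton's top edge spans 145 to 391 at row 508. I compare the carton and lane centrelines in the same camera.

```bash
python3 - <<'E'
from h import *
s=vision.snapshot("wrist");T=np.load("T3.npy")
W=lambda p,z:onz(s,190+(p[0]+.5)/2-.5,(p[1]+.5)/2-.5,z,T)[:2]
l=np.array([W(p,.034) for p in[(188,112),(199,415)]]);r=np.array([W(p,.034) for p in[(337,110),(331,420)]])
m=(l+r)/2;e=m[1]-m[0]
for d in(l,r): q=d[1]-d[0];print(d.round(4).tolist(),np.degrees(np.arctan2(q[1],q[0])))
print("mid",m.round(4).tolist(),"yaw",np.degrees(np.arctan2(e[1],e[0])),"gap",np.linalg.norm((l-r).mean(0)))
ol=np.array([W(p,.034) for p in[(62,112),(95,540)]]);orr=np.array([W(p,.034) for p in[(465,110),(437,540)]]);om=(ol+orr)/2;q=om[1]-om[0];print("outer",om.round(4).tolist(),np.degrees(np.arctan2(q[1],q[0])),np.linalg.norm((ol-orr).mean(0)))
c=np.array([W(p,.242) for p in[(145,510),(391,512)]]);q=c[0]-c[1];print("carton top front edge",c.round(4).tolist(),"w",np.linalg.norm(q),"yaw",np.degrees(np.arctan2(q[0],-q[1])))
t=np.radians(5.05);n=np.array([-np.sin(t),np.cos(t)])
p0=np.array([.6605,-.0024])
print("tool-y rel TCP: lane",[(x-p0)@n for x in m],"outer",[(x-p0)@n for x in om],"carton",(c.mean(0)-p0)@n)
print("tool-x paddle top front edge",[W((a,172),.1).round(4).tolist() for a in(198,325)],"lip",[W((a,122),.018).round(4).tolist() for a in(188,337)])
E
```

```text
[[0.53, -0.0459], [0.6624, -0.0332]] 5.45534193939479
[[0.5236, 0.0177], [0.6593, 0.0306]] 5.41818527069484
mid [[0.5268, -0.0141], [0.6609, -0.0013]] yaw 5.4365378774614115 gap 0.06384530205334138
outer [[0.5268, -0.0137], [0.7246, 0.0047]] 5.303130710837191 0.1734847131317319
carton top front edge [[0.6333, -0.0285], [0.6293, 0.0223]] w 0.0510439116805913 yaw 4.4797597012454045
tool-y rel TCP: lane [np.float64(0.00012373747955610588), np.float64(0.0010322382333971373)] outer [np.float64(0.0005446022684183105), np.float64(0.001422115452779026)] carton 0.0018742592285130812
tool-x paddle top front edge [[0.5579, -0.0342], [0.5539, 0.0109]] lip [[0.532, -0.0473], [0.5261, 0.0194]]
```

```bash
python3 -m inch '[[-1,0.5,0,0,-0.025],[-1,0.9,-0.01,0,0],[-1,1,-0.01,0,0],[-1,1,-0.01,0,0],[-1,0.8,0,0,0],[-1,0.4,0,0,0],[-1,0,0,0,0],[-1,0,0,0,0]]'|grep -E "tcp|wrist"
python3 -c "from h import *;plan(.523,-.0164,.085,5.3)"
```

```text
tcp_pos: [0.5246, -0.0169, 0.2031]
wrist_force: [-0.2, -0.2, -5.5]
t 19.2 tcp [ 0.5246 -0.0169  0.2031] th 5.28 turn -0.002 shift [0.051 0.021 3.937] F [-0.17 -0.24 -5.5 ] gap 54.1 grip 30.0
```

```bash
python3 -m inch '[[-1,0.05,0.02,0.8,0],[-1,0,0,1,0],[-1,0,0,1,0],[-1,0,0,0.8,0],[-1,0,0,0.3,0],[-1,0,0,0,0],[-1,0,0,0,0]]'|grep -E "tcp|wrist"
python3 -m inch '[[-1,0,0,0.15,0],[-1,0,0,0.15,0],[-1,0,0,0,0],[-1,0,0,0,0]]'|grep -E "tcp|wrist"
python3 - <<'E'
from h import *
plan(.523,-.0164,.0745,5.3)
s=vision.snapshot("scene");cv2.imwrite("pics/s4.png",cv2.resize(s["img"][190:330,210:380],None,fx=4,fy=4,interpolation=cv2.INTER_CUBIC))
E
```

```text
tcp_pos: [0.5231, -0.0166, 0.0867]
wrist_force: [0.2, -0.1, -4.5]
tcp_pos: [0.5218, -0.0164, 0.0768]
wrist_force: [-0.8, -0.5, -5.5]
t 20.57 tcp [ 0.5218 -0.0164  0.0768] th 5.28 turn -0.002 shift [-0.038 -0.003  0.076] F [-0.77 -0.54 -5.45] gap 53.8 grip 30.0
```

View pics/s4.png

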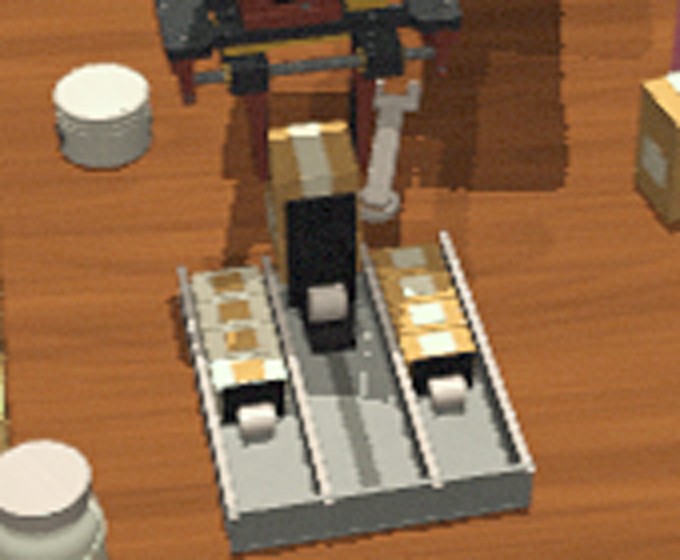

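The carton sits between the dividers in front of the paddle with no side force. I push back slowly.

```bash
python3 -m inch '[[-1,-0.2,0,0.03,0],[-1,-0.2,0,0.03,0],[-1,-0.2,0,0,0],[-1,-0.2,0,0,0],[-1,0,0,0,0]]'|grep -E "tcp|wrist"
python3 -m inch '[[-1,-0.2,0,0,0],[-1,-0.2,0,0,0],[-1,-0.15,0,0,0],[-1,-0.15,0,0,0],[-1,0,0,0,0],[-1,0,0,0,0]]'|grep -E "tcp|wrist"
python3 -c "from h import *;plan(.5665,-.0123,.0555,5.3)"
```

```text
tcp_pos: [0.5457, -0.014, 0.0746]
wrist_force: [-4.0, -0.4, -4.3]
tcp_pos: [0.5656, -0.012, 0.0746]
wrist_force: [-5.7, 1.3, -3.5]
t 22.0 tcp [ 0.5656 -0.012   0.0746] th 5.29 turn -0.001 shift [-0.029 -0.011  0.636] F [-5.67  1.31 -3.52] gap 54.0 grip 30.0
```

```bash
python3 -m inch '[[-1,-0.1,0,0,0],[-1,-0.03,0,0.2,0],[-1,0,0,0.15,0],[-1,0,0,0.1,0],[-1,0,0,0,0],[-1,0,0,0,0]]'|grep -E "tcp|wrist"
python3 -c "from h import *;plan(.5695,-.0121,.0555,5.3)"
```

```text
tcp_pos: [0.5693, -0.0119, 0.061]
wrist_force: [-5.0, -0.3, -5.2]
t 22.75 tcp [ 0.5693 -0.0119  0.061 ] th 5.29 turn -0.001 shift [-0.005 -0.007  0.183] F [-5.04 -0.32 -5.22] gap 53.8 grip 30.0
```

```bash
python3 -m inch '[[-1,0,0,0.1,0],[-1,0,0,0.06,0],[-1,0,0,0,0]]'|grep -E "tcp|wrist"
python3 -m inch '[[-1,0,0,0.04,0],[-1,0,0,0,0],[-1,0,0,0,0]]'|grep -E "tcp|wrist"
```

```text
tcp_pos: [0.5696, -0.0119, 0.0564]
wrist_force: [-5.3, -0.2, -3.5]
tcp_pos: [0.5696, -0.0119, 0.0553]
wrist_force: [-6.0, -0.4, -3.1]
```

```bash
python3 -m inch '[[-1,0.08,0,0.02,0],[-1,0.08,0,0,0],[-1,0,0,0,0]]'|grep -E "tcp|wrist"
python3 -m inch '[[-1,0.07,0,0,0],[-1,0,0,0,0],[-1,0,0,0,0]]'|grep -E "tcp|wrist"
```

```text
tcp_pos: [0.565, -0.0124, 0.0548]
wrist_force: [-5.5, 0.1, -2.4]
tcp_pos: [0.5631, -0.0126, 0.0549]
wrist_force: [-5.6, 0.6, -1.5]
```

Now I creep forward until the lip takes the load.

```bash
for i in 1; do python3 -m inch '[[-1,0.06,0,0,0],[-1,0,0,0,0]]'|grep -E "tcp|wrist"; python3 -m inch '[[-1,0.06,0,0,0],[-1,0,0,0,0]]'|grep -E "tcp|wrist"; done
```

```text
tcp_pos: [0.5614, -0.0127, 0.0549]
wrist_force: [-5.1, -0.6, -2.4]
tcp_pos: [0.5596, -0.0129, 0.0549]
wrist_force: [-5.8, -0.8, -2.7]
```

```bash
python3 -m inch '[[-1,0.06,0,0,0],[-1,0,0,0,0]]'|grep -E "tcp|wrist"; python3 -m inch '[[-1,0.05,0,0,0],[-1,0,0,0,0]]'|grep -E "tcp|wrist"
```

```text
tcp_pos: [0.5584, -0.013, 0.0548]
wrist_force: [-4.1, -0.8, -4.3]
tcp_pos: [0.5581, -0.0131, 0.055]
wrist_force: [0.4, 2.2, -7.8]
```

Fx fell to zero, so the lip now holds the carton. I release, rise and check.

```bash
python3 -m inch '[[1,0,0,0,0],[1,0,0,0,0],[1,0,0,0,0],[1,0,0,-0.5,0],[1,0,0,-1,0],[1,0,0,-1,0],[1,0,0,-1,0],[1,0,0,-1,-0.5],[1,0,0,0,-0.52]]'|grep -E "tcp|wrist"
python3 - <<'E'
from h import *
plan(.4522,.2488,.19,15.5)
s=vision.snapshot("scene");a=cv2.resize(s["img"][190:330,225:365],None,fx=4,fy=4,interpolation=cv2.INTER_CUBIC)
cv2.imwrite("pics/s5.png",a)
E
```

```text
tcp_pos: [0.5591, -0.0135, 0.1939]
wrist_force: [0.2, 0.0, 0.0]
t 26.38 tcp [ 0.5591 -0.0135  0.1939] th 15.65 turn 0.015 shift [1.096 9.377 0.131] F [0.17 0.01 0.05] gap 88.0 grip 0.0
```

View pics/s5.png

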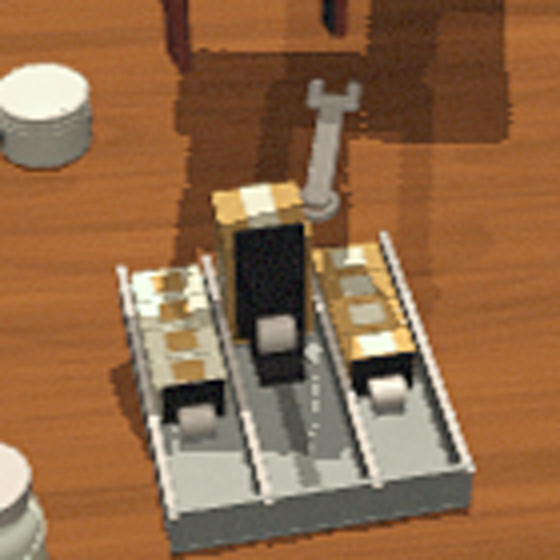

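The full carton stands upright in the middle lane against the paddle. Now for the last empty.

```bash
python3 -m inch '[[1,0.12,0.8,0,0.015],[1,0.12,0.95,0,0],[1,0.12,0.95,0,0],[1,0.12,0.95,0,0],[1,0.12,0.95,0,0],[1,0.12,0.95,0,0],[1,0.12,0.95,0,0],[1,0.12,0.95,0,0],[1,0.12,0.95,0,0],[1,0,0.8,0.1,0]]'|grep -E "tcp|wrist"
python3 -m inch '[[1,0,0,0,0],[1,0,0,0,0]]'>/dev/null
python3 -c "from h import *;plan(.4522,.2488,.05,15.5)"
```

```text
tcp_pos: [0.452, 0.2453, 0.1876]
wrist_force: [0.4, 0.7, -0.8]
t 27.93 tcp [0.4526 0.2439 0.1871] th 15.31 turn -0.019 shift [-0.029  0.16   4.572] F [ 0.44 -0.28  0.82] gap 88.0 grip 0.0
```

```bash
python3 -m inch '[[1,-0.03,0.16,1,-0.02],[1,0,0,1,0],[1,0,0,1,0],[1,0,0,1,0],[1,0,0,0.55,0],[1,0,0,0,0],[-1,0,0,0,0],[-1,0,0,0,0],[-1,0,0,0,0],[-1,0,0,0,0]]'|grep -E "tcp|wrist|gap"
python3 -m inch '[[-1,0,0,-0.35,0],[-1,0,0,-0.35,0],[-1,0,0,0,0],[-1,0,0,0,0],[-1,0,0,0,0]]'|grep -E "tcp|wrist|gap"
python3 -m inch '[[-1,0,0,-0.9,0.5],[-1,0,0,-1,0.66],[-1,0,0,-1,0],[-1,0,0,-1,0],[-1,0,0,-0.2,0],[-1,0,0,0,0]]'|grep -E "tcp|wrist|gap"
python3 -c "from h import *;plan(.484,-.3034,.19,3.9)"
```

```text
tcp_pos: [0.4524, 0.2495, 0.0508]
wrist_force: [0.3, 0.1, 2.3]
finger_gap: 0.612
tcp_pos: [0.4519, 0.2492, 0.0711]
wrist_force: [0.1, 1.0, -1.3]
finger_gap: 0.615
tcp_pos: [0.4519, 0.2492, 0.1938]
wrist_force: [0.3, -0.0, -0.9]
finger_gap: 0.61
t 30.55 tcp [0.4519 0.2492 0.1938] th 3.93 turn 0.003 shift [  0.185 -18.449   0.126] F [ 0.32 -0.   -0.87] gap 53.7 grip 30.0
```

```bash
python3 -m inch '[[-1,0.01,-0.6,0,0],[-1,0.01,-1,0,0],[-1,0.01,-1,0,0],[-1,0.01,-1,0,0],[-1,0.01,-1,0,0],[-1,0.01,-1,0,0],[-1,0.01,-1,0,0],[-1,0.01,-1,0,0],[-1,0.01,-1,0,0],[-1,0.01,-1,0,0]]'|grep -E "tcp|wrist"
python3 -m inch '[[-1,0.01,-1,0,0],[-1,0.01,-1,0,0],[-1,0.01,-1,0,0],[-1,0.01,-1,0,0],[-1,0.01,-1,0,0],[-1,0.01,-1,0,0],[-1,0.01,-1,0,0],[-1,0.01,-1,0,0],[-1,0,-0.6,0,0],[-1,0,0,0,0]]'|grep -E "tcp|wrist"
python3 -c "from h import *;plan(.484,-.3034,.0565,3.9)"
```

```text
tcp_pos: [0.4674, -0.04, 0.1931]
wrist_force: [-0.2, 0.3, -1.1]
tcp_pos: [0.4834, -0.2967, 0.1935]
wrist_force: [0.7, 0.4, -1.4]
t 33.05 tcp [ 0.4834 -0.2967  0.1935] th 3.82 turn -0.008 shift [-0.006 -0.225  4.568] F [ 0.69  0.39 -1.38] gap 53.7 grip 30.0
```

```bash
python3 -m inch '[[-1,0,-0.22,0.8,0],[-1,0,0,1,0],[-1,0,0,1,0],[-1,0,0,1,0],[-1,0,0,0.4,0],[-1,0,0,0.2,0],[-1,0,0,0.1,0],[-1,0,0,0,0],[-1,0,0,0,0]]'|grep -E "tcp|wrist"
python3 -c "from h import *;plan(.484,-.3034,.0558,3.9)"
```

```text
tcp_pos: [0.4851, -0.3028, 0.0601]
wrist_force: [-0.6, -0.6, -1.7]
t 34.17 tcp [ 0.4851 -0.3028  0.0601] th 3.93 turn 0.003 shift [ 0.037 -0.018  0.145] F [-0.59 -0.64 -1.65] gap 53.9 grip 30.0
```

```bash
python3 -m inch '[[-1,0,0,0.1,0],[-1,0,0,0.03,0],[-1,0,0,0,0],[-1,0,0,0,0],[1,0,0,0,0],[1,0,0,0,0],[1,0,0,0,0]]'|grep -E "tcp|wrist"
python3 -m inch '[[1,0,0,-0.6,0],[1,0,0,-1,0],[1,0,0,-1,0],[1,0,0,-1,0],[1,0,0,-1,0],[1,0.5,0,-0.5,0],[1,0.8,0,0,0],[1,0.5,0,0,0],[1,0,0,0,0],[1,0,0,0,0]]'|grep -E "tcp|wrist"
python3 - <<'E'
from h import *
s=vision.snapshot("top");cv2.imwrite("pics/end.png",cv2.resize(s["img"][120:320,285:535],None,fx=3,fy=3,interpolation=cv2.INTER_CUBIC))
E
```

```text
tcp_pos: [0.4845, -0.3024, 0.0553]
wrist_force: [-0.1, 0.5, -0.5]
tcp_pos: [0.4309, -0.3062, 0.2082]
wrist_force: [0.4, 1.2, -0.4]
```

View pics/end.png

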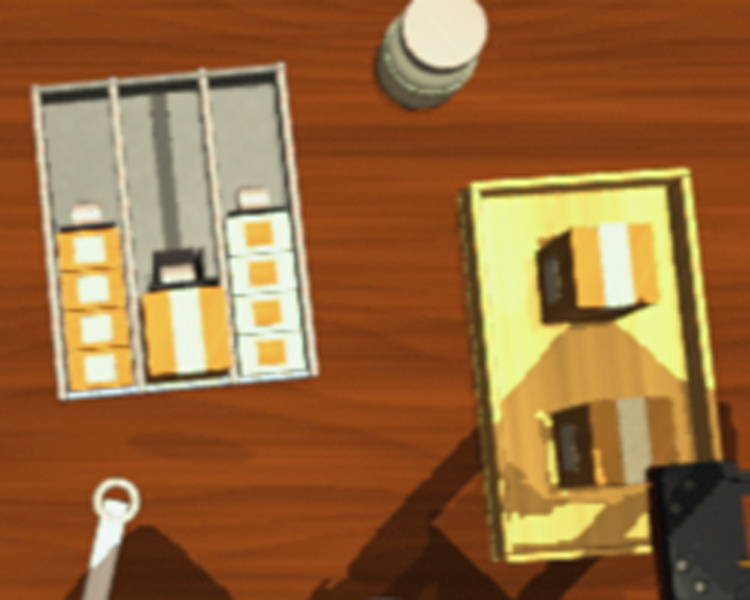

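The final top view shows the full carton square in the lane behind the lip at crop (186,331), and both empties upright in the tray at about (615,265) and (635,440). I'll check the position numerically, then hand in.

```bash
python3 - <<'E'
from h import *
s=vision.snapshot("top")
p=onz(s,285+186/3,120+331/3,.088);print(p)
if abs(p[0]-.559)<.006 and abs(p[1]+.013)<.006: print(env.close_job())
E
```

```text
[ 0.55504419 -0.01492485  0.088     ]
the job is handed in; nothing more can be done
None
```

The full carton (about 5 N at the wrist) stands between pusher and lip in the middle lane, both empties stand upright in the tray, and the job is handed in at about 36 s of the 72 s; the judge's verdict was not shown.

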